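# Paste the bearing bore of a hub with the brush

### The arm

A 6-joint arm with a two-finger parallel gripper is mounted at the origin on the work surface. World frame = base frame: x ahead of the robot, y to its left, z up, the work surface at z = 0. Lengths are in m, angles in degrees, forces in N, time in s.
With the tool pointing down it reaches from about 0.325 to 0.9 m from the base axis. Payload 6.1 kg.
Tool frame: the origin (TCP) lies at the very end of the fingers, on their centre line; the grasp point (between the pads) lies 19 mm behind it; z points along the fingers, y is the line along which they close (so a half turn about z gives the same grasp; the last joint's range is limited). The gripper opens to 85 mm and grips with 20 to 120 N. Pads are 22 mm wide; open, the fingers measure 114 mm over their backs; the gripper's body (76 mm by 85 mm) begins 54 mm behind the grasp point. The pads swing forward as they close: fully open they stand 13 mm farther back than shut.
Start: joints at [69.952, 12.628, 87.462, -0, 79.91, -7.225], TCP at [0.139, 0.609, 0.231] pointing down, gripper open.
Joint ranges: [-170.65, 170.65], [-52.31, 119.04], [5.05, 147.46], [-71.25, 251.25], [11.57, 151.72], [-153.62, 153.62]. Speed limits (degrees/s): [147.25, 147.25, 172.46, 180, 180, 180].

### API

Orientations are given as a 3x3 rotation matrix whose columns are the frame's x, y, z axes.
In Python, from station import status, cams, ctrl gives the robot as it stands.
- The arm moves only by the tool arm_command, never from a script. Its argument "commands" is a list of rows, each a list of 3 entries, a list of its own where there are three numbers: the turn, a rotation vector about the tool's x, y, z each as a share of 90 degrees, from -1 to 1, then the shift along the tool's x, y, z each as a share of 20 cm, from -1 to 1, then the closure, from -1 (fully open) to 1 (shut). In form: [[[ax, ay, az], [tx, ty, tz], grip], ...]. A call has 1 to 20 rows; each row is the pose to reach, as a shift and turn from the pose commanded when the call began, along the tool's axes at that moment; what a row does not reach only later rows make up. A row lasts 1/10 s, in which the tool goes at most 50 mm and 8.59 degrees, less where a joint would pass 70% of its speed; a pose out of reach is approached as far as the arm can. A call with a number of a shift or a turn outside -1 to 1 is refused whole. A call with a gripper value outside its range is refused whole. The fingers move at their own pace and stop on an object; "newtons" is the grip in N (left out, the last holds). Time passes only in rows, so rows that repeat a pose let the fingers close. It gives the time, the measured TCP pose, the force, the opening and the grip force at its end, in the units of the state.
- status.observe(): the state, without advancing time (a new reading comes with each control period).
- cams.get_image(name): name is "side" or "top"; returns a dict with "pixels" (384x512x3 uint8, red, green, blue), "range_z" (384x512 float32, m along the optical axis (not along the pixel's ray), 0 where there is no reading), "K" (3x3 intrinsics, pixels), "R" (3x3) and "t" (3): a world point X has camera coordinates R X + t. Camera axes: x right, y down, z forward; pixel columns grow to the right and rows downward; lengths in m; the calibration is good to about 2 mm. A picture is of the moment at which its call begins.
- ctrl.job_done(): hands the job in; it is judged then, once.
The state is a dict: "clock": time; "joints": joint angles; "qd": joint speeds; "joint_torque": joint torques, N m; "eef_pos": TCP position; "tool_rot": TCP orientation; "ft_force": force on the tool from outside, world axes, zero at the start; "wrist_torque": the same for the moment, N m; "width": finger opening in m; "grip_force": force on a finger pad.
Only numpy, scipy, OpenCV 4.12 (cv2) and the standard library are available. Lean on these libraries where they do the work, as an engineer would, in place of code of your own. Each camera call takes 0.05 s, during which the arm holds its last target. There are 200 camera calls.

### The job

Take the brush from its sloping stand, dip its bristles deep into the open tilted pot, then hold the brush upright and gently touch the bristles to the floor of the bore of the open hub (the one without a cap). Finally lay the brush back in the stand's channel as it lay, bristles down against the end stop, and let go; leave the hub and everything else where it stands.

Things in the scene. Friction and masses are not known exactly. Their poses are not given: they have to be found in the camera images.
- brush: flat paste brush, 185 long, 80 g. Origin: free end of the bristles; z up along the handle. Black bristles 18 (y) x 11 (x), z 0-34, give up to 12 mm along z at 2-6 N. Steel ferrule 21 x 14.5, z 33-73. Wooden handle 20 wide (y) x 14 thick (x), z 73-185: grip across y at about z 150. In the stand it leans 40 degrees from vertical, handle end to the stand's -x side, y level
- brush_tip (a point): middle of the bristles' free end; moves with the bristles (axes as the brush)
- stand: bare aluminium brush stand fixed to the bench: base plate 130 (x) x 70 (y) x 8 with a U-channel leaning 40 degrees from vertical, its upper end to -x. Origin under the middle of the base plate, z up
- channel: the stand's channel. Origin: middle of the corner of channel floor and end stop, 45 mm ahead (+x) of the stand's origin, 26 up; z up along the channel, y across. Floor: plane x = 0, z 0-110; walls 30 apart inside, 5 thick, 18 high (to x = 18, the open side); end stop: plane z = 0. The brush lies with its axis at x = 8, y = 0, bristles' end at z = 0, its handle out 75 mm past the top
- pot: open round steel pot, 54 outer diameter, 48 inner diameter, 55 high, inner floor at 4 mm. Origin in the middle of its underside, z along its axis out of the mouth. It is fixed in a grey cradle (base 120 x 80, fixed to the bench) and leans 30 degrees from vertical, mouth towards the cradle's -x side
- pot_rim (a point): centre of the pot's mouth, 55 mm above its underside along its axis
- pot_dip (a point): point on the pot's axis 14 mm above its underside (10 mm above its inner floor), where the bristles' end should get to
- hub: loose open hub, 0.6 kg turned aluminium, 74 diameter, 58 high, four small feet reaching 50 mm from the axis. Origin in the middle of its underside, z up. Open bore from above: 40 diameter, 40 deep, flat floor 18 mm above the underside
- hub_floor (a point): centre of the bore's floor
- capped_hub: bystander: hub of the same shape, its bore closed by a steel cap, 70 high in all. Origin in the middle of its underside
- tin: bystander: closed steel tin, 58 diameter, 62 high. Origin in the middle of its underside
- disc_a: bystander: turned steel disc, 48 diameter, 24 high. Origin in the middle of its underside
- disc_b: bystander: a second such disc
- screwdriver: bystander: screwdriver lying on the bench, x along it
- wrench: bystander: wrench lying on the bench, x along it

How it is judged (in metres and radians):
On the way, in this order (a step that is already met when the one before it is completed fails the run):
1. the bristles are dipped into the pot: the middle of their end is within 22 mm of the point 10 mm above the pot's inner floor on its axis (distance between brush_tip and pot_dip below 0.022 m), for 0.2 s.
2. the brush, within 20 degrees of upright, touches the floor of the open hub's bore: contact over 0.3 N, the middle of the bristles' end within 16 mm of the floor's centre (contact force between brush and hub above 0.3 N and distance between brush_tip and hub_floor below 0.016 m and angle between brush's own z axis and vertical below 0.35 rad), for 0.1 s.
At the end, for the whole second after the job is handed in: The brush lies at rest in the channel, bristles down, along it within 11 degrees, bristles' end within 25 mm of the stop, 12 mm of the channel's middle and 16 mm of its floor; the open hub is upright, and it and every bystander are within 30 mm of where they stood (angle between the z axis of brush and the z axis of channel, either way round below 0.2 rad and angle between brush's own z axis and vertical below 1.2 rad and z of brush in the frame of channel between -0.005 and 0.025 m and y of brush in the frame of channel between -0.012 and 0.012 m and x of brush in the frame of channel between 0 and 0.016 m and linear speed of brush below 0.02 m/s and distance of each of hub, capped_hub, tin, disc_a, disc_b, screwdriver, wrench from where it was at the start of the episode below 0.03 m and angle between hub's own z axis and vertical below 0.1 rad); the robot touches nothing.
It fails at once if the open hub is shifted by more than 30 mm or tipped (distance of hub from where it was at the start of the episode above 0.03 m or angle between hub's own z axis and vertical above 0.35 rad).
It fails at once if the brush is pressed harder than 25 N on the hub or the pot (contact force between brush and hub above 25 N or contact force between brush and pot above 25 N).
It fails at once if a bystander (capped hub, tin, discs, screwdriver, wrench) is moved by more than 30 mm (distance of any of capped_hub, tin, disc_a, disc_b, screwdriver, wrench from where it was at the start of the episode above 0.03 m).
It also fails if it takes over 64 s, if anything falls off the work surface, if the arm or the gripper's body presses on something with over 40 N, if the wrist force passes 120 N, or if a joint passes its speed limit or range.

## Working session

There is one attempt and no reset: what is moved stays moved. The work goes in short steps, Python scripts to look and compute and a tool call to move; the robot and the scene stay as the last step left them, time stands still between calls to the robot, and variables do not carry over. Pictures are saved under pics/ and viewed, at most 10 in all, crops included, and the job is handed in when it is done.

Besides the shell and the picture viewer there is one more tool, called after "Request:" as a command line: name --argument value ..., lists and objects as JSON in quotes. arm_command: Moves the arm, as the interface text tells. Its arguments: {"type":"object","properties":{"commands":{"type":"array"},"newtons":{"type":"number"}},"required":["commands"]}

```bash
mkdir -p pics; ls; python3 - <<'E'
from station import status,cams
import cv2,numpy as np
print(status.observe())
for n in("top","side"):
    d=cams.get_image(n); np.savez(f"{n}0.npz",**d)
    cv2.imwrite(f"pics/{n}0.png",d["pixels"][:,:,::-1]); print(n,d["K"],d["R"],d["t"], -d["R"].T@d["t"])
E
```

```text
pics
{'clock': 0.0, 'joints': array([ 6.99541127e+01,  1.26754882e+01,  8.75266056e+01, -2.03119546e-04,
        7.99103098e+01, -7.22425591e+00]), 'qd': array([-0.00577989,  0.07770034,  0.08814843, -0.10129923,  0.07453478,
        0.02590873]), 'joint_torque': array([-2.17635330e-03, -4.96889520e+01, -3.89399743e+01, -3.28725937e-04,
        1.08540145e-02,  2.53592526e-05]), 'eef_pos': array([0.13848341, 0.60883713, 0.23018881]), 'tool_rot': array([[-9.75065699e-01,  2.21915379e-01, -6.69176321e-04],
       [ 2.21916254e-01,  9.75063985e-01, -1.84415788e-03],
       [ 2.43242735e-04, -1.94667620e-03, -9.99998076e-01]]), 'ft_force': array([-0.0863199 , -0.57022132,  0.42190358]), 'wrist_torque': array([ 0.05986207,  0.01176637, -0.00312678]), 'grip_force': 0.0, 'width': 0.08523661872743671}
top [[371.39544579   0.         255.49045097]
 [  0.         371.39544579 199.33764294]
 [  0.           0.           1.        ]] [[ 2.83445879e-02 -9.99591100e-01  3.77043314e-03]
 [-9.89338109e-01 -2.85925000e-02 -1.42802574e-01]
 [ 1.42851988e-01  3.17446917e-04 -9.89744012e-01]] [-0.00830083  0.52217605  1.05224203] [0.36652908 0.00629885 1.11604963]
side [[356.26025212   0.         255.56919308]
 [  0.         356.26025212 188.96671795]
 [  0.           0.           1.        ]] [[ 0.90085948 -0.43394133  0.01212891]
 [-0.22865669 -0.49806903 -0.83644686]
 [ 0.3690099   0.75074773 -0.5479138 ]] [-0.47711259  0.19091225  0.78911547] [ 0.18227334 -0.70437804  0.59784207]
```

View pics/top0.png

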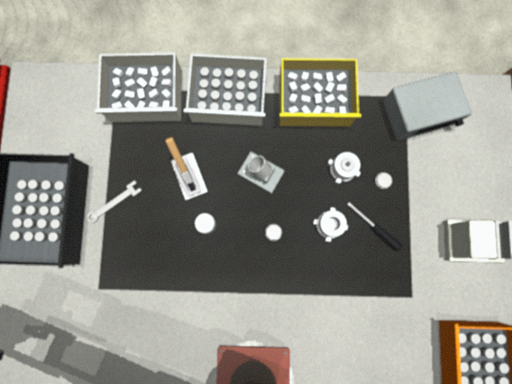

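View pics/side0.png

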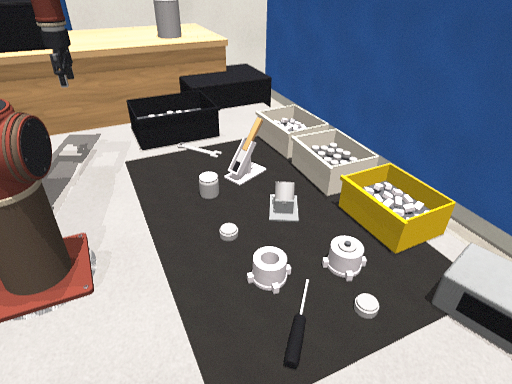

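The top view shows the brush handle from (168,140) to its bristles near (192,188) in the stand, the pot in its cradle at (260,170), the open hub at (331,223) and the capped hub at (346,166). The side view shows the brush at (250,140), the pot at (285,195) and the open hub at (269,265).

```bash
cat > h.py <<'E'
import numpy as np,cv2
def load(n): return dict(np.load(n+".npz"))
def cloud(d):
    z=d["range_z"].astype(float); v,u=np.mgrid[:z.shape[0],:z.shape[1]]
    P=np.stack([u,v,np.ones_like(u)],-1)@np.linalg.inv(d["K"]).T*z[...,None]
    return (P-d["t"])@d["R"]      # R^T (P-t)
def ray(d,u,v):
    r=d["R"].T@np.linalg.inv(d["K"])@[u,v,1]; return -d["R"].T@d["t"], r/np.linalg.norm(r)
def onplane(d,u,v,h):
    c,r=ray(d,u,v); return c+r*(h-c[2])/r[2]
def tri(d1,p1,d2,p2):
    c1,r1=ray(d1,*p1);c2,r2=ray(d2,*p2)
    s=np.linalg.lstsq(np.c_[r1,-r2],c2-c1,rcond=None)[0]
    a,b=c1+s[0]*r1,c2+s[1]*r2; return (a+b)/2,np.linalg.norm(a-b)
def proj(d,X):
    q=(np.atleast_2d(X)@d["R"].T+d["t"])@d["K"].T; return q[:,:2]/q[:,2:]
E
python3 - <<'E'
from h import *
t,s=load("top0"),load("side0")
for n,d in(("t",t),("s",s)):
    C=cloud(d); px=d["pixels"].astype(int)
    for name,(u,v) in {"t":dict(mat=(300,260),hubrim=(331,212),cap=(346,165),bench=(450,290)),"s":dict(mat=(250,320),bench=(160,300),hub=(269,280))}[n].items(): print(n,name,C[v,u].round(4))
    hsv=cv2.cvtColor(d["pixels"],cv2.COLOR_RGB2HSV)
    m=cv2.inRange(hsv,(8,90,80),(25,255,255))
    box={"t":(120,120,240,210),"s":(215,100,290,190)}[n]
    mm=np.zeros_like(m);mm[box[1]:box[3],box[0]:box[2]]=m[box[1]:box[3],box[0]:box[2]]
    P=C[mm>0];P=P[np.isfinite(P).all(1)];k=np.abs(P-np.median(P,0)).max(1)<.09;P=P[k]
    c=P.mean(0);w=np.linalg.svd(P-c)[2][0];w*=np.sign(w[2])
    pr=(P-c)@w
    print(n,"handle n",len(P),c.round(4),w.round(4),"lean",np.degrees(np.arccos(w[2])),pr.min(),pr.max(),P[:,2].min(),P[:,2].max(), "az",np.degrees(np.arctan2(w[1],w[0])))
a=cv2.resize(t["pixels"][125:255,140:270],(400,400),interpolation=cv2.INTER_CUBIC)
b=cv2.resize(t["pixels"][125:255,280:410],(400,400),interpolation=cv2.INTER_CUBIC)
cv2.imwrite("pics/tc.png",np.hstack([a,b])[:,:,::-1])
a=cv2.resize(s["pixels"][110:240,200:330],(400,400),interpolation=cv2.INTER_CUBIC)
b=cv2.resize(s["pixels"][200:330,230:360],(400,400),interpolation=cv2.INTER_CUBIC)
cv2.imwrite("pics/sc.png",np.hstack([a,b])[:,:,::-1])
E
```

```text
t mat [ 0.3496 -0.1303  0.0018]
t hubrim [ 0.4889 -0.2109  0.0574]
t cap [ 0.6261 -0.2526  0.0663]
t bench [ 0.2752 -0.5714  0.0018]
t handle n 249 [0.6251 0.2251 0.1416] [0.6035 0.2606 0.7536] lean 41.09800756405723 -0.0616001389409547 0.04745187420210888 0.0938175083723222 0.17823841814868827 az 23.354789087262965
s mat [ 0.3709 -0.3044  0.002 ]
s bench [ 0.2235 -0.1815  0.0016]
s hub [ 0.4392 -0.2517  0.0303]
s handle n 212 [0.6234 0.2204 0.1362] [0.6203 0.2418 0.7461] lean 41.74397866190018 -0.0585816426657315 0.05134206992334431 0.09039534576716908 0.17706976953708128 az 21.295656899712355
```

View pics/tc.png

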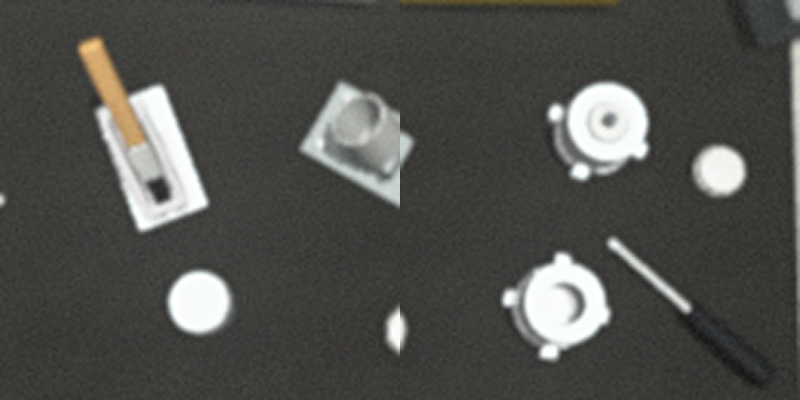

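View pics/sc.png

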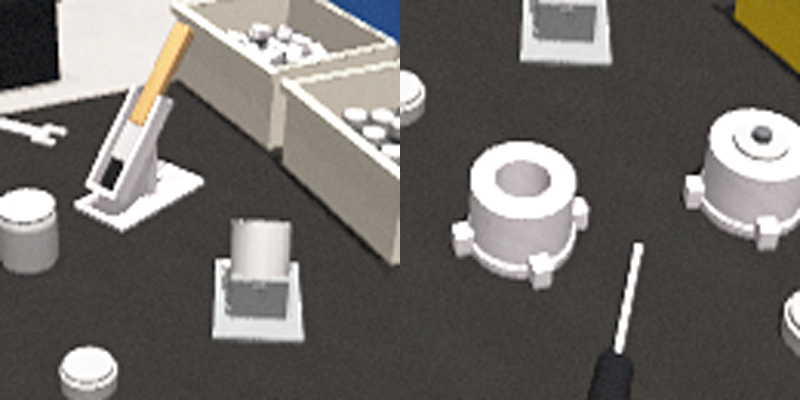

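The crops show that the stand's channel is open towards the robot, with the handle up and away. The pot mouth is at (358,120) of the top crop and leans to +y/+x. The open hub's bore is at (560,303).

```bash
python3 - <<'E'
from h import *
from scipy.optimize import least_squares
t,s=load("top0"),load("side0")
C={"t":cloud(t),"s":cloud(s)}
def pts(k,cx,cy,r,z0,z1):
    P=C[k].reshape(-1,3); m=(np.hypot(P[:,0]-cx,P[:,1]-cy)<r)&(P[:,2]>z0)&(P[:,2]<z1); return P[m]
for nm,c in(("stand",(.577,.185)),("cradle",onplane(t,261,171,.01)[:2])):
    for k in "ts":
        P=pts(k,*c,.095,.0055,.013)
        r=cv2.minAreaRect((P[:,:2]*1000).astype(np.float32)); print(nm,k,len(P),P[:,2].mean().round(4),r, cv2.boxPoints(r).round(0).tolist())
        # brightness-mask version
    d=t;g=cv2.cvtColor(d["pixels"],cv2.COLOR_RGB2GRAY);m=(g>100).astype(np.uint8)
    cs=cv2.findContours(m,cv2.RETR_EXTERNAL,cv2.CHAIN_APPROX_NONE)[0]
    uv=proj(d,[[c[0],c[1],.008]])[0]
    for q in cs:
        if cv2.contourArea(q)>300 and cv2.pointPolygonTest(q,tuple(map(float,uv)),False)>=0 and cv2.contourArea(q)<5000:
            w=np.array([onplane(d,u,v,.008)[:2]*1000 for u,v in q[:,0]],np.float32)
            w=w if nm=="cradle" else w
            print(" contour",cv2.minAreaRect(w),len(w))
def circ(P):
    A=np.c_[2*P[:,:2],np.ones(len(P))];x=np.linalg.lstsq(A,(P[:,:2]**2).sum(1),rcond=None)[0];return x[0],x[1],np.sqrt(x[2]+x[0]**2+x[1]**2)
for k in "ts":
    P=pts(k,.46,-.215,.055,.05,.064); h=cv2.convexHull((P[:,:2]*1000).astype(np.float32))[:,0]
    print("hubtop",k,len(P),np.median(P[:,2]),P[:,:2].mean(0),circ(h), cv2.minEnclosingCircle(h))
    F=pts(k,.457,-.213,.014,.005,.03); print("floor",len(F),F.mean(0) if len(F) else 0)
    P=pts(k,*onplane(t,261,171,.03)[:2],.07,.016,.09); np.save(f"pot_{k}.npy",P); print("pot",k,len(P),P.min(0),P.max(0))
E
```

```text
stand t 414 0.0084 ((578.5415649414062, 186.59231567382812), (183.2061767578125, 165.8095703125), 69.47483825683594) [[469.0, 130.0], [624.0, 72.0], [688.0, 243.0], [533.0, 301.0]]
stand s 309 0.0091 ((593.9227294921875, 209.98825073242188), (133.3921356201172, 72.11466979980469), 20.550661087036133) [[519.0, 220.0], [544.0, 153.0], [669.0, 200.0], [644.0, 267.0]]
cradle t 533 0.0084 ((616.2086181640625, 0.17144775390625), (166.78512573242188, 174.05421447753906), 67.96627807617188) [[504.0, -44.0], [666.0, -110.0], [728.0, 45.0], [567.0, 110.0]]
cradle s 410 0.0091 ((600.49951171875, -0.7758026123046875), (128.28009033203125, 126.32888793945312), 49.98979949951172) [[511.0, -9.0], [608.0, -91.0], [690.0, 8.0], [593.0, 89.0]]
hubtop t 381 0.05776232935705695 [ 0.45621525 -0.21609207] (np.float64(456.71792123667046), np.float64(-216.4523303619774), np.float64(36.267924727041056)) ((456.4986877441406, -217.03404235839844), 37.190853118896484)
floor 54 [ 0.45822604 -0.21552665  0.01806737]
pot t 440 [ 0.57572647 -0.04642922  0.01601241] [0.64391784 0.04677914 0.08936997]
hubtop s 608 0.0584475641072638 [ 0.45489904 -0.22150668] (np.float64(456.48821884950144), np.float64(-218.34559717899484), np.float64(36.890769621819864)) ((456.4335021972656, -218.1835479736328), 37.64588928222656)
floor 1 [ 0.45848849 -0.20054048  0.02505378]
pot s 552 [ 0.57512808 -0.04763722  0.01645326] [0.6408213  0.03046829 0.08999221]
```

```bash
python3 - <<'E'
from h import *
D={"t":load("top0"),"s":load("side0")}
C={k:cloud(d) for k,d in D.items()}
for nm,c in(("stand",(.59,.208)),("cradle",(.606,-.002))):
    for k in "ts":
        P=C[k]; m=((np.hypot(P[...,0]-c[0],P[...,1]-c[1])<.085)&(P[...,2]>.0045)&(P[...,2]<.013)).astype(np.uint8)
        g=D[k]["pixels"].min(2)>110; m[~g]=0
        n,l,st,_=cv2.connectedComponentsWithStats(m,connectivity=8)
        Q=P[np.isin(l,[i for i in range(1,n) if st[i,4]>25])]
        r=cv2.minAreaRect((Q[:,:2]*1000).astype(np.float32)); print(nm,k,len(Q),np.round(np.median(Q[:,2]),4),np.round(r[0],1),np.round(r[1],1),r[2])
# handle: mid planes
N=[];
for k,box in(("t",(120,120,240,210)),("s",(215,100,290,190))):
    d=D[k];hsv=cv2.cvtColor(d["pixels"],cv2.COLOR_RGB2HSV);m=cv2.inRange(hsv,(8,90,80),(25,255,255))
    mm=np.zeros_like(m);mm[box[1]:box[3],box[0]:box[2]]=m[box[1]:box[3],box[0]:box[2]]
    n,l,st,_=cv2.connectedComponentsWithStats(mm);i=1+st[1:,4].argmax();v,u=np.nonzero(l==i)
    vx,vy,x0,y0=cv2.fitLine(np.c_[u,v].astype(np.float32),cv2.DIST_L2,0,.01,.01).ravel()
    pr=(u-x0)*vx+(v-y0)*vy
    if vy>0: vx,vy,pr=-vx,-vy,-pr
    ends=[(x0+vx*e,y0+vy*e) for e in(pr.min()-.5,pr.max()+.5)];print(k,len(u),np.round(ends,1))
    c,a=ray(d,*ends[0]);_,b=ray(d,*ends[1]);nn=np.cross(a,b);nn/=np.linalg.norm(nn);N.append((c,nn,ends))
w=np.cross(N[0][1],N[1][1]);w/=np.linalg.norm(w);w*=np.sign(w[2])
p=np.linalg.lstsq(np.array([N[0][1],N[1][1],w]),[N[0][1]@N[0][0],N[1][1]@N[1][0],w@[.62,.22,.135]],rcond=None)[0]
print("axis",p.round(4),w.round(4),"lean",np.degrees(np.arccos(w[2])),"az",np.degrees(np.arctan2(w[1],w[0])))
for i in(0,1): print("end",i,[np.round(x,4) for x in tri(D["t"],N[0][2][i],D["s"],N[1][2][i])])
# pot rim
for az in (50,60,65,70):
    a=np.radians(az);n=np.array([.5*np.cos(a),.5*np.sin(a),.866]);e1=np.array([-np.sin(a),np.cos(a),0]);e2=np.cross(n,e1)
    for k in "ts":
        P=np.load(f"pot_{k}.npy");h=P@n;top=np.percentile(h,98);Q=P[abs(h-top)<.004]
        x,y=Q@e1*1000,Q@e2*1000;A=np.c_[2*x,2*y,np.ones(len(x))];s=np.linalg.lstsq(A,x*x+y*y,rcond=None)[0];R=np.sqrt(s[2]+s[0]**2+s[1]**2)
        print(az,k,len(Q),(s[0]*e1/1000+s[1]*e2/1000+np.median(Q@n)*n).round(4),R.round(1),"std",np.std(np.hypot(x-s[0],y-s[1])-R).round(2))
E
```

```text
stand t 375 0.0085 [591.8 211.5] [131.2  73.7] 22.787378311157227
stand s 319 0.0092 [593.9 210. ] [133.4  72.1] 20.550661087036133
cradle t 498 0.0082 [613.   -7.1] [119.8  82.7] 61.143959045410156
cradle s 402 0.0091 [611.4  -9.2] [122.4  79.4] 61.15296936035156
t 276 [[184.3 171.4]
 [167.4 136.8]]
s 214 [[243.6 149.9]
 [260.4 117.6]]
axis [0.6237 0.2256 0.1296] [0.6352 0.2849 0.7179] lean 44.11990598917384 az 24.15875814978378
end 0 [array([0.5883, 0.21  , 0.0887]), np.float64(0.0005)]
end 1 [array([0.662 , 0.2434, 0.1711]), np.float64(0.0011)]
50 t 44 [0.6198 0.008  0.0783] 25.0 std 1.2
50 s 46 [0.6202 0.006  0.0772] 25.2 std 1.43
60 t 51 [0.6198 0.0079 0.0779] 25.0 std 1.24
60 s 40 [0.6201 0.0065 0.0778] 25.0 std 1.33
65 t 54 [0.6195 0.0077 0.0777] 25.1 std 1.23
65 s 45 [0.6198 0.0067 0.0781] 25.0 std 1.39
70 t 50 [0.6195 0.0077 0.0776] 25.1 std 1.22
70 s 42 [0.6195 0.0067 0.0781] 24.9 std 1.42
```

```bash
cat > plan.py <<'E'
import numpy as np
from scipy.spatial.transform import Rotation as Ro
from station import status
np.set_printoptions(suppress=True,precision=4)
U=lambda v:np.array(v,float)/np.linalg.norm(v)
# measured scene
A=np.radians(22); ST=np.array([.593,.211,0])
hx=-np.array([np.cos(A),np.sin(A),0]); cy=np.cross([0,0,1],hx)
s,c=np.sin(np.radians(40)),np.cos(np.radians(40))
cz=np.array([0,0,c])-s*hx; cx=np.cross(cy,cz); CH=ST+.045*hx+[0,0,.026]
Rch=np.c_[cx,cy,cz]; BR0=CH+.008*cx           # brush tip in stand
a=np.radians(61.15); PN=np.array([.5*np.cos(a),.5*np.sin(a),np.sqrt(.75)])
RIM=np.array([.6198,.0070,.0785]); DIP=RIM-.041*PN
HUB=np.array([.4565,-.2170,.018])
def cmd(pos,R):
    """turn+shift shares from the present pose; prints several calls if far"""
    o=status.observe(); p0,R0=o["eef_pos"],o["tool_rot"]
    sh=R0.T@(pos-p0)/.2; tu=Ro.from_matrix(R0.T@R).as_rotvec()/(np.pi/2)
    print("turn",tu.round(3),"shift",sh.round(3),"dist mm",np.linalg.norm(pos-p0)*1000,"clock",o["clock"])
def tool(b_pos,Rb,TB):  # tool pose from wanted brush pose and brush-in-tool (R,p)
    Rt=Rb@TB[0].T; return b_pos-Rt@TB[1],Rt
E
python3 - <<'E'
from plan import *
z=np.array([0,0,-1.]); 
print("CH",CH,"cx",cx,"cz",cz,"DIP",DIP)
g=BR0+.150*cz; tcp=g+.019*z; print("grasp",g,"tcp",tcp)
for sg in(1,-1):
    y=sg*cy; R=np.c_[np.cross(y,z),y,z]; cmd(tcp+[0,0,.1],R)
E
```

```text
CH [0.5513 0.1941 0.026 ] cx [-0.7103 -0.287   0.6428] cz [0.596  0.2408 0.766 ] DIP [ 0.6099 -0.011   0.043 ]
grasp [0.635 0.228 0.146] tcp [0.635 0.228 0.127]
turn [-0.001  0.001  1.613] shift [-2.843 -1.306  0.018] dist mm 625.7834709899779 clock 0.1
turn [-0.001 -0.    -0.387] shift [-2.843 -1.306  0.018] dist mm 625.7834709899779 clock 0.1
```

Request:
arm_command --commands '[[[0, 0, 0], [-0.95, -0.435, 0], -1], [[0, 0, 0], [-0.95, -0.435, 0], -1], [[0, 0, 0], [-0.95, -0.435, 0], -1], [[0, 0, 0], [-0.95, -0.435, 0], -1], [[0, 0, 0], [-0.95, -0.435, 0], -1]]'

```text
clock: 0.6
eef_pos: [0.3083, 0.4792, 0.2308]
tool_rot: [[-0.974, 0.227, 0.001], [0.227, 0.974, -0.002], [-0.001, -0.002, -1.0]]
ft_force: [0.5, 0.5, -0.7]
width: 0.0855
grip_force: 0.0
```

Request:
arm_command --commands '[[[0, 0, 0], [-0.95, -0.435, 0], -1], [[0, 0, 0], [-0.95, -0.435, 0], -1], [[0, 0, 0], [-0.95, -0.435, 0], -1], [[0, 0, 0], [-0.95, -0.435, 0], -1], [[0, 0, 0], [-0.95, -0.435, 0], -1]]'

```text
clock: 1.1
eef_pos: [0.4739, 0.3523, 0.2308]
tool_rot: [[-0.974, 0.226, 0.001], [0.226, 0.974, -0.001], [-0.001, -0.001, -1.0]]
ft_force: [-0.7, -0.2, 0.5]
width: 0.0855
grip_force: 0.0
```

Request:
arm_command --commands '[[[0, 0, -0.387], [-0.943, -0.436, 0.018], -1], [[0, 0, -0.387], [-0.943, -0.436, 0.018], -1], [[0, 0, -0.387], [-0.943, -0.436, 0.018], -1], [[0, 0, -0.387], [-0.943, -0.436, 0.018], -1], [[0, 0, -0.387], [-0.943, -0.436, 0.018], -1], [[0, 0, -0.387], [-0.943, -0.436, 0.018], -1], [[0, 0, -0.387], [-0.943, -0.436, 0.018], -1]]'

```text
clock: 1.8
eef_pos: [0.634, 0.2299, 0.2271]
tool_rot: [[-0.927, -0.374, -0.002], [-0.374, 0.927, 0.001], [0.001, 0.001, -1.0]]
ft_force: [0.4, -0.4, -1.0]
width: 0.0855
grip_force: 0.0
```

```bash
python3 - <<'E'
from plan import *
z=np.array([0,0,-1.]); g=BR0+.150*cz; tcp=g+.019*z; y=-cy; R=np.c_[np.cross(y,z),y,z]
cmd(tcp,R); o=status.observe(); print(o["joints"],o["ft_force"])
from station import cams
import cv2
ims=[]
for n in("side","top"):
    d=cams.get_image(n); np.savez(n+"1.npz",**d); ims.append(d["pixels"])
a=cv2.resize(ims[0][60:210,190:340],(400,400));b=cv2.resize(ims[1][100:250,120:270],(400,400)); cv2.imwrite("pics/pre.png",np.hstack([a,b])[:,:,::-1])
E
```

```text
turn [ 0.001 -0.001 -0.   ] shift [-0.002 -0.011  0.5  ] dist mm 100.07441922709398 clock 1.8
[ 13.211   19.5321  79.5304   0.0511  81.0262 -98.7598] [ 0.3743 -0.4062 -1.002 ]
```

View pics/pre.png

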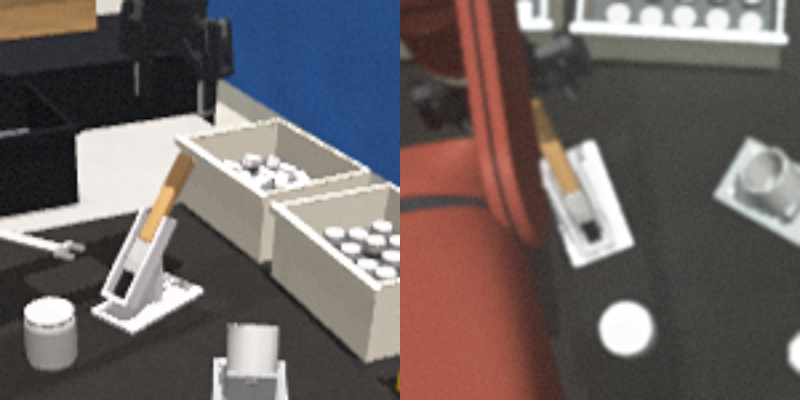

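The gripper straddles the line above the handle: fingers at (140–210, 20–100) of the side crop, handle end at (185,160). Descending now, then closing.

Request:
arm_command --commands '[[[0, 0, 0], [0, -0.01, 0.15], -1], [[0, 0, 0], [0, -0.01, 0.3], -1], [[0, 0, 0], [0, -0.01, 0.4], -1], [[0, 0, 0], [0, -0.01, 0.45], -1], [[0, 0, 0], [0, -0.01, 0.5], -1], [[0, 0, 0], [0, -0.01, 0.5], -1]]'

```text
clock: 2.5
eef_pos: [0.6351, 0.2273, 0.127]
tool_rot: [[-0.927, -0.375, -0.001], [-0.375, 0.927, -0.0], [0.001, 0.0, -1.0]]
ft_force: [-0.6, -0.1, -0.6]
width: 0.0859
grip_force: 0.0
```

Request:
arm_command --commands '[[[0, 0, 0], [0, 0, 0], 0.2], [[0, 0, 0], [0, 0, 0], 0.4], [[0, 0, 0], [0, 0, 0], 0.6], [[0, 0, 0], [0, 0, 0], 1], [[0, 0, 0], [0, 0, 0], 1], [[0, 0, 0], [0, 0, 0], 1], [[0, 0, 0], [0, 0, 0], 1], [[0, 0, 0], [0, 0, 0], 1], [[0, 0, 0], [0, 0, 0], 1], [[0, 0, 0], [0, 0, 0], 1]]' --newtons 50

```text
clock: 3.5
eef_pos: [0.6362, 0.2267, 0.1281]
tool_rot: [[-0.927, -0.375, 0.001], [-0.375, 0.927, 0.0], [-0.001, -0.0, -1.0]]
ft_force: [0.0, 0.2, 4.9]
width: 0.0194
grip_force: 51.1
```

```bash
python3 - <<'E'
from plan import *
o=status.observe(); print({k:o[k] for k in("eef_pos","ft_force","width","grip_force","wrist_torque")})
from station import cams
import cv2
d=cams.get_image("side"); np.savez("side2.npz",**d)
cv2.imwrite("pics/grip.png",cv2.resize(d["pixels"][70:200,190:320],(500,500),interpolation=cv2.INTER_CUBIC)[:,:,::-1])
E
```

```text
{'eef_pos': array([0.6362, 0.2267, 0.1281]), 'ft_force': array([0.0358, 0.2186, 4.9441]), 'width': 0.019389952211891152, 'grip_force': 51.14314377307892, 'wrist_torque': array([-0.1193,  0.2103,  0.0332])}
```

View pics/grip.png

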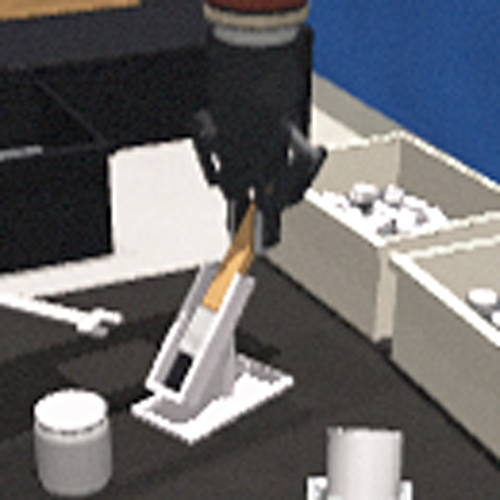

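```bash
cat >> plan.py <<'E'
def wrist(q): return Ro.from_euler("ZY",[q[0],q[1]+q[2]],degrees=True)*Ro.from_euler("ZYZ",[q[3],q[4],q[5]],degrees=True)
def TBload(): d=np.load("TB.npz"); return d["R"],d["p"]
def potR(psi):
    r=np.array([-1,0,0]); e=U(r-(r@PN)*PN); f=np.cross(PN,e); x=np.cos(psi)*e+np.sin(psi)*f
    return np.c_[x,np.cross(PN,x),PN]
E
python3 - <<'E'
from plan import *
o=status.observe(); R,p,q=o["tool_rot"],o["eef_pos"],o["joints"]
z=R[:,2]; g=p-.019*z
# brush tip: axis as in channel, through the pads
tip=BR0.copy(); 
np.savez("TB.npz",R=R.T@Rch,p=R.T@(tip-p)); TB=TBload()
print("q",q,"const",(wrist(q).inv()*Ro.from_matrix(R)).as_euler("ZYZ",degrees=True),"tip in tool",TB[1])
K=wrist(q).inv()*Ro.from_matrix(R)
for d in range(-90,91,15):
    Rb=potR(np.radians(d)); P,Rt=tool(DIP+.075*PN,Rb,TB)
    tu=Ro.from_matrix(R.T@Rt).as_rotvec()/(np.pi/2)
    q1=np.degrees(np.arctan2(P[1],P[0]))-6
    e=(Ro.from_euler("ZY",[q1,95],degrees=True).inv()*Ro.from_matrix(Rt)*K.inv()).as_euler("ZYZ",degrees=True)
    print(d,"toolz",Rt[:,2].round(2),"tcp",P.round(3),"turn",tu.round(2),"q456",e.round(0))
Rh=np.c_[-np.r_[np.cos(-.44),np.sin(-.44),0],np.zeros(3),[0,0,1]];Rh[:,1]=np.cross(Rh[:,2],Rh[:,0])
P,Rt=tool(HUB,Rh,TB); e=(Ro.from_euler("ZY",[-31,95],degrees=True).inv()*Ro.from_matrix(Rt)*K.inv()).as_euler("ZYZ",degrees=True);print("hub",P,Rt[:,2],e)
E
```

```text
q [ 12.9311  24.1387  84.4994  -0.005   71.3271 -99.0724] const [90.  0.  0.] tip in tool [0.0971 0.0017 0.0969]
-90 toolz [-0.18 -0.91 -0.37] tcp [0.659 0.071 0.232] turn [ 0.81 -0.32  1.06] q456 [-67.  99.  -4.]
-75 toolz [-0.02 -0.91 -0.42] tcp [0.662 0.071 0.231] turn [ 0.74 -0.31  0.9 ] q456 [-65.  89. -16.]
-60 toolz [ 0.13 -0.87 -0.48] tcp [0.665 0.071 0.23 ] turn [ 0.66 -0.3   0.75] q456 [-62.  80. -28.]
-45 toolz [ 0.26 -0.79 -0.56] tcp [0.668 0.072 0.229] turn [ 0.59 -0.28  0.6 ] q456 [-56.  72. -40.]
-30 toolz [ 0.36 -0.68 -0.64] tcp [0.67  0.074 0.228] turn [ 0.51 -0.26  0.46] q456 [-49.  66. -54.]
-15 toolz [ 0.42 -0.55 -0.72] tcp [0.672 0.076 0.226] turn [ 0.43 -0.25  0.31] q456 [-39.  62. -70.]
0 toolz [ 0.44 -0.41 -0.8 ] tcp [0.673 0.079 0.224] turn [ 0.34 -0.22  0.17] q456 [-28.  60. -87.]
15 toolz [ 0.42 -0.25 -0.87] tcp [0.673 0.082 0.223] turn [ 0.26 -0.2   0.03] q456 [ -17.   61. -103.]
30 toolz [ 0.36 -0.11 -0.93] tcp [0.672 0.085 0.222] turn [ 0.17 -0.17 -0.12] q456 [  -7.   64. -119.]
45 toolz [ 0.26  0.02 -0.97] tcp [0.67  0.087 0.221] turn [ 0.08 -0.15 -0.25] q456 [   1.   70. -134.]
60 toolz [ 0.13  0.13 -0.98] tcp [0.668 0.089 0.22 ] turn [-0.01 -0.12 -0.39] q456 [   7.   78. -147.]
75 toolz [-0.02  0.2  -0.98] tcp [0.666 0.091 0.22 ] turn [-0.1  -0.08 -0.53] q456 [  12.   86. -159.]
90 toolz [-0.18  0.24 -0.95] tcp [0.663 0.092 0.221] turn [-0.2  -0.05 -0.66] q456 [  14.   95. -170.]
hub [ 0.4667 -0.2236  0.1547] [ 0.5819 -0.2741 -0.7657] [  5.23    45.2295 -98.1329]<sys>:0: UserWarning: Gimbal lock detected. Setting third angle to zero since it is not possible to uniquely determine all angles.
```

Request:
arm_command --commands '[[[0, 0, 0], [0.06, 0, -0.05], 1], [[0, 0, 0], [0.12, 0, -0.1], 1], [[0, 0, 0], [0.18, 0, -0.15], 1], [[0, 0, 0], [0.24, 0, -0.2], 1], [[0, 0, 0], [0.24, 0, -0.35], 1], [[0, 0, 0], [0.24, 0, -0.5], 1], [[0, 0, 0], [0.24, 0, -0.6], 1], [[0, 0, 0], [0.24, 0, -0.6], 1], [[0, 0, 0], [0.24, 0, -0.6], 1]]'

```text
clock: 4.45
eef_pos: [0.5911, 0.2086, 0.2465]
tool_rot: [[-0.927, -0.375, -0.001], [-0.375, 0.927, -0.0], [0.001, 0.0, -1.0]]
ft_force: [0.0, -0.1, -1.7]
width: 0.0191
grip_force: 50.6
```

```bash
cat > meas.py <<'E'
from h import *
from plan import *
from station import cams
def measure(tag,view=False):
    """handle/ferrule junction and axis from two views vs model"""
    o=status.observe();R,p=o["tool_rot"],o["eef_pos"];TB=TBload()
    Rb=R@TB[0];tip=p+R@TB[1]; N=[];ims=[]
    for k in("top","side"):
        d=cams.get_image(k);np.savez(k+tag+".npz",**d)
        uv=proj(d,[tip+z*Rb[:,2] for z in(0,.034,.073,.14)])
        hsv=cv2.cvtColor(d["pixels"],cv2.COLOR_RGB2HSV);m=cv2.inRange(hsv,(8,80,50),(25,255,255))
        lo=(np.minimum(uv[1],uv[3])-18).astype(int);hi=(np.maximum(uv[1],uv[3])+18).astype(int)
        mm=np.zeros_like(m);mm[lo[1]:hi[1],lo[0]:hi[0]]=m[lo[1]:hi[1],lo[0]:hi[0]]
        n,l,st,_=cv2.connectedComponentsWithStats(mm);i=1+st[1:,4].argmax();v,u=np.nonzero(l==i)
        L=cv2.fitLine(np.c_[u,v].astype(np.float32),cv2.DIST_L2,0,.01,.01).ravel()
        e=L[:2];e=e*np.sign(e@(uv[0]-uv[3]));pr=(np.c_[u,v]-L[2:])@e
        J=L[2:]+e*(pr.max()+.5);T=L[2:]+e*(pr.min()); N.append((d,J,T))
        print(k,len(u),"junction px",J.round(1),"model",uv[2].round(1),"line dir",np.degrees(np.arctan2(*e)).round(1),"model",np.degrees(np.arctan2(*(uv[0]-uv[3]))).round(1))
        c=uv[1].astype(int);cr=d["pixels"][max(c[1]-70,0):c[1]+70,max(c[0]-70,0):c[0]+70].copy();ims.append(cv2.resize(cr,(400,400)))
    J,err=tri(N[0][0],N[0][1],N[1][0],N[1][1])
    n1,n2=[np.cross(ray(d,*a)[1],ray(d,*b)[1]) for d,a,b in N];w=U(np.cross(n1,n2));w*=np.sign(w@Rb[:,2])
    print("J-model in brush frame mm",(Rb.T@(J-tip-.073*Rb[:,2])*1000).round(1),"err",err*1000,"axis in brush frame deg",np.degrees(Rb.T@w)[:2].round(1))
    if view: cv2.imwrite(f"pics/m{tag}.png",np.hstack(ims)[:,:,::-1])
E
python3 -c "
from meas import *
measure('3',True)"
```

```text
top 97 junction px [182.  179.2] model [182. 179.] line dir 16.1 model 25.5
side 195 junction px [233.1 119.8] model [232.  118.9] line dir -22.0 model -26.1
J-model in brush frame mm [-3.2  0.5 -1.4] err 3.5272985400262074 axis in brush frame deg [14.9  7.9]
```

View pics/m3.png

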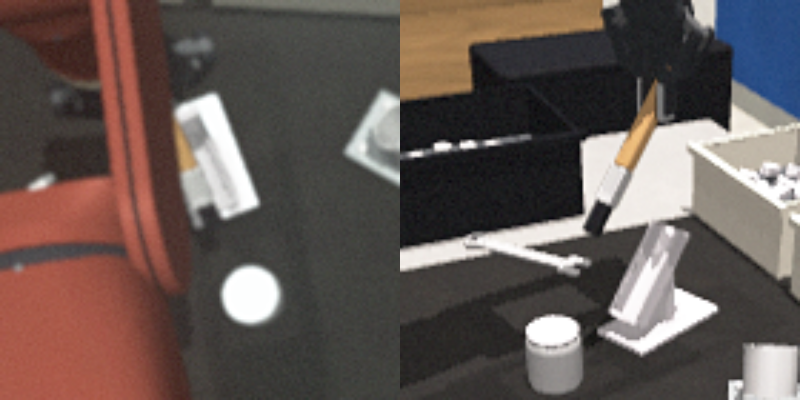

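The brush is held; in the side crop its bristle end is at (592,232) and the stand is empty. I'll check the model's direction against the full side silhouette.

```bash
python3 - <<'E'
from h import *
from plan import *
o=status.observe();R,p=o["tool_rot"],o["eef_pos"];TB=TBload();Rb=R@TB[0];tip=p+R@TB[1]
d=load("side3");uv=proj(d,[tip+z*Rb[:,2] for z in(0,.034,.073,.14)]);c=uv[1].astype(int)
print(uv.round(1)); 
for q in((592,232),(604,205),(623,167),(655,90)): print(((q[0]-400)*.35+c[0]-70,q[1]*.35+c[1]-70))
C=cloud(d); g=d["pixels"]
# depth points along visible brush
m=np.zeros(g.shape[:2],bool)
P=C.reshape(-1,3);k=(np.linalg.norm(np.cross(P-tip,Rb[:,2]),axis=1)<.03)&((P-tip)@Rb[:,2]>-.01)&((P-tip)@Rb[:,2]<.115)
Q=(P[k]-tip)@Rb*1000
for a in range(-10,115,15):
    s=Q[(Q[:,2]>=a)&(Q[:,2]<a+15)]
    if len(s): print(a,len(s),s[:,:2].mean(0).round(1),s[:,:2].min(0).round(1),s[:,:2].max(0).round(1))
E
```

```text
[[220.4 142.3]
 [225.7 131.7]
 [231.7 119.4]
 [242.1  98.4]]
(np.float64(222.2), np.float64(142.2))
(np.float64(226.39999999999998), np.float64(132.75))
(np.float64(233.05), np.float64(119.44999999999999))
(np.float64(244.25), np.float64(92.5))
-10 7 [3.  5.1] [-3.8 -5.8] [ 6.  10.9]
5 35 [3.1 4.1] [-5.7 -7. ] [ 6.8 10.9]
20 36 [2.7 4.4] [-4.6 -5.7] [ 6.6 11. ]
35 45 [3.4 5.2] [-7.  -9.2] [ 8.  13.4]
50 44 [3.9 5.1] [-7.5 -8.7] [ 9.6 14.2]
65 41 [3.7 5.4] [-6.3 -7.8] [ 9.4 13.5]
80 39 [3.9 5.3] [-7.7 -6.3] [ 8.2 13.2]
95 40 [3.3 5.3] [-7.2 -8.1] [ 8.4 13.3]
110 12 [2.9 4.7] [-4.  -7.8] [ 6.5 11. ]
```

```bash
python3 - <<'E'
from plan import *
TB=TBload(); TB[1][1]=0; np.savez("TB.npz",R=TB[0],p=TB[1])
Rb=potR(np.radians(15)); P,Rt=tool(RIM+.045*PN,Rb,TB); cmd(P,Rt); print(P,Rt)
E
```

```text
turn [ 0.258 -0.202  0.026] shift [-0.167 -0.716  0.064] dist mm 147.6856830414697 clock 4.55
[0.6749 0.0881 0.2319] [[-0.8729 -0.2512  0.4183]
 [-0.3781  0.8901 -0.2546]
 [-0.3084 -0.3804 -0.8719]]
```

Request:
arm_command --commands '[[[0.05, -0.04, 0.005], [-0.03, -0.15, 0.0], 1], [[0.1, -0.08, 0.01], [-0.06, -0.3, 0.0], 1], [[0.15, -0.12, 0.015], [-0.1, -0.43, 0.03], 1], [[0.2, -0.16, 0.02], [-0.13, -0.57, 0.05], 1], [[0.258, -0.202, 0.026], [-0.167, -0.716, 0.064], 1], [[0.258, -0.202, 0.026], [-0.167, -0.716, 0.064], 1], [[0.258, -0.202, 0.026], [-0.167, -0.716, 0.064], 1]]'

```text
clock: 5.25
eef_pos: [0.6745, 0.0886, 0.2324]
tool_rot: [[-0.873, -0.252, 0.417], [-0.378, 0.89, -0.254], [-0.307, -0.379, -0.873]]
ft_force: [0.2, 0.3, -1.0]
width: 0.0194
grip_force: 50.5
```

```bash
python3 - <<'E'
from meas import *
measure('4',True)
o=status.observe(); print(o["joints"],o["ft_force"])
TB=TBload()
d=load("side4");R,p=o["tool_rot"],o["eef_pos"];Rb=R@TB[0];tip=p+R@TB[1]
for k in("side4","top4"):
    P=cloud(load(k)).reshape(-1,3);Q=(P-tip)@Rb*1000;Q=Q[(np.hypot(Q[:,0],Q[:,1])<25)&(Q[:,2]>36)&(Q[:,2]<70)]
    if len(Q): print(k,len(Q),Q.min(0).round(1),Q.max(0).round(1),Q.mean(0).round(1))
P,Rt=tool(DIP,Rb,TB); cmd(P,Rt)
E
```

```text
top 122 junction px [237.5 143.2] model [236.9 143. ] line dir 44.1 model 43.1
side 201 junction px [287.1 137.5] model [286.  138.4] line dir 0.8 model -2.5
J-model in brush frame mm [1.1 3.4 1.7] err 3.1048581454742994 axis in brush frame deg [8.5 4.2]
[  9.9367   6.0018  99.2795 -23.4401  54.0871 -89.2776] [-1.0886 -0.2066 -0.5188]
side4 107 [ -9.4 -10.6  36. ] [ 9.3 13.2 68.8] [ 3.2  3.7 52.4]
top4 75 [ -6.6 -10.9  36. ] [ 9.8  9.9 68.9] [ 5.3  1.8 52.7]
turn [-0.  0. -0.] shift [0.289 0.002 0.338] dist mm 88.94070399375111 clock 5.35
```

View pics/m4.png

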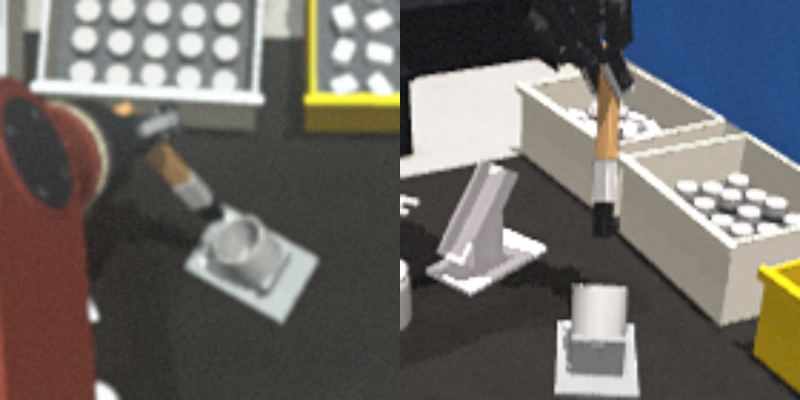

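The bristles at (210,215) in the top crop sit in line with the pot mouth at (233,240). Inserting along the pot axis.

Request:
arm_command --commands '[[[0, 0, 0], [0.05, 0, 0.06], 1], [[0, 0, 0], [0.1, 0, 0.115], 1], [[0, 0, 0], [0.14, 0, 0.165], 1], [[0, 0, 0], [0.17, 0, 0.2], 1], [[0, 0, 0], [0.2, 0, 0.235], 1], [[0, 0, 0], [0.2, 0, 0.235], 1]]'

```text
clock: 5.95
eef_pos: [0.6597, 0.0606, 0.1795]
tool_rot: [[-0.873, -0.25, 0.419], [-0.377, 0.89, -0.255], [-0.309, -0.381, -0.872]]
ft_force: [-0.2, -0.6, -1.3]
width: 0.0189
grip_force: 50.6
```

Request:
arm_command --commands '[[[0, 0, 0], [0.03, 0, 0.03], 1], [[0, 0, 0], [0.055, 0, 0.065], 1], [[0, 0, 0], [0.075, 0, 0.09], 1], [[0, 0, 0], [0.075, 0, 0.09], 1], [[0, 0, 0], [0.075, 0, 0.09], 1], [[0, 0, 0], [0.075, 0, 0.09], 1], [[0, 0, 0], [0.075, 0, 0.09], 1]]'

```text
clock: 6.65
eef_pos: [0.6559, 0.0513, 0.1618]
tool_rot: [[-0.871, -0.25, 0.422], [-0.378, 0.89, -0.254], [-0.312, -0.381, -0.87]]
ft_force: [0.1, -0.3, -0.5]
width: 0.0193
grip_force: 50.6
```

```bash
python3 - <<'E'
from meas import *
measure('5',True)
o=status.observe(); TB=TBload(); R,p=o["tool_rot"],o["eef_pos"];tip=p+R@TB[1]; print("tip-dip mm",(tip-DIP)*1000,o["ft_force"])
E
```

```text
top 89 junction px [251.1 157.6] model [251.2 157.3] line dir 36.1 model 43.3
side 206 junction px [286.7 168.6] model [285.4 168.4] line dir 2.6 model -2.2
J-model in brush frame mm [-1.6  0.4 -0.8] err 4.268297621256388 axis in brush frame deg [18.2 13. ]
tip-dip mm [2.0845 0.867  3.9306] [-0.671   0.4803 -0.5445]
```

View pics/m5.png

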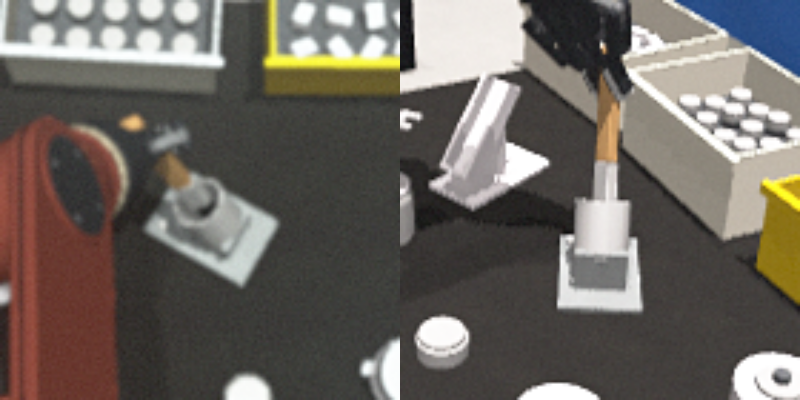

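The brush is well inside the pot: its ferrule enters the mouth at (605,200) in the side crop, the tip is about 4 mm from the dip point, and there is no contact force. Retracting.

Request:
arm_command --commands '[[[0, 0, 0], [-0.075, 0, -0.09], 1], [[0, 0, 0], [-0.15, 0, -0.18], 1], [[0, 0, 0], [-0.22, 0, -0.26], 1], [[0, 0, 0], [-0.29, 0, -0.34], 1], [[0, 0, 0], [-0.36, 0, -0.42], 1], [[0, 0, 0], [-0.36, 0, -0.42], 1]]'

```text
clock: 7.35
eef_pos: [0.6852, 0.1011, 0.2611]
tool_rot: [[-0.869, -0.249, 0.428], [-0.379, 0.89, -0.253], [-0.318, -0.382, -0.868]]
ft_force: [1.5, 0.6, -0.3]
width: 0.0192
grip_force: 50.6
```

```bash
cat >> plan.py <<'E'
def hubR(az=-25):
    b=np.radians(az); x=-np.array([np.cos(b),np.sin(b),0]); return np.c_[x,np.cross([0,0,1],x),[0,0,1]]
E
python3 - <<'E'
from plan import *
P,Rt=tool(HUB+[0,0,.08],hubR(),TBload()); print(P); cmd(P,Rt)
o=status.observe(); 
# half-way translation only
R0=o["tool_rot"]; print(R0.T@((P-o["eef_pos"])*.5+[0,0,.0])/.2)
E
```

```text
[ 0.4674 -0.222   0.2347]
turn [ 0.017 -0.121  0.505] shift [ 1.601 -1.117  0.058] dist mm 390.5843530440287 clock 7.35
[ 0.8005 -0.5585  0.0288]
```

Request:
arm_command --commands '[[[0, 0, 0.05], [0.15, -0.1, 0], 1], [[0, -0.02, 0.1], [0.3, -0.2, 0], 1], [[0, -0.03, 0.15], [0.45, -0.3, 0], 1], [[0.005, -0.05, 0.2], [0.6, -0.42, 0.01], 1], [[0.008, -0.06, 0.25], [0.8, -0.56, 0.03], 1], [[0.008, -0.06, 0.25], [0.8, -0.56, 0.03], 1], [[0.008, -0.06, 0.25], [0.8, -0.56, 0.03], 1]]'

```text
clock: 8.05
eef_pos: [0.5726, -0.0634, 0.2432]
tool_rot: [[-0.858, 0.103, 0.503], [-0.03, 0.968, -0.248], [-0.513, -0.228, -0.828]]
ft_force: [0.4, -0.0, -0.9]
width: 0.0189
grip_force: 50.5
```

```bash
python3 - <<'E'
from plan import *
P,Rt=tool(HUB+[0,0,.08],hubR(),TBload()); cmd(P,Rt); print(status.observe()["joints"])
E
```

```text
turn [ 0.006 -0.066  0.255] shift [ 0.497 -0.812 -0.033] dist mm 190.5239013840482 clock 8.05
[ -8.4453 -17.0888 121.2669 -14.3219  43.8737 -88.643 ]
```

Request:
arm_command --commands '[[[0, -0.01, 0.05], [0.1, -0.16, -0.02], 1], [[0, -0.02, 0.1], [0.2, -0.32, -0.03], 1], [[0, -0.04, 0.15], [0.3, -0.48, -0.03], 1], [[0.004, -0.05, 0.2], [0.4, -0.65, -0.03], 1], [[0.006, -0.066, 0.255], [0.497, -0.812, -0.033], 1], [[0.006, -0.066, 0.255], [0.497, -0.812, -0.033], 1], [[0.006, -0.066, 0.255], [0.497, -0.812, -0.033], 1], [[0.006, -0.066, 0.255], [0.497, -0.812, -0.033], 1]]'

```text
clock: 8.85
eef_pos: [0.47, -0.2199, 0.2361]
tool_rot: [[-0.695, 0.418, 0.584], [0.32, 0.908, -0.27], [-0.644, -0.001, -0.765]]
ft_force: [0.2, 0.1, -0.5]
width: 0.0196
grip_force: 50.6
```

```bash
python3 - <<'E'
from meas import *
measure('6',True)
o=status.observe(); TB=TBload(); R,p=o["tool_rot"],o["eef_pos"];tip=p+R@TB[1]; print("tip",tip,o["ft_force"],o["joints"]); Rb=R@TB[0];print("lean",np.degrees(np.arccos(Rb[2,2])))
for k in("side6","top6"):
    P=cloud(load(k)).reshape(-1,3);Q=(P-tip)@Rb*1000;Q=Q[(np.hypot(Q[:,0],Q[:,1])<25)]
    for a,b in((2,15),(15,33),(36,52),(52,70)):
        S=Q[(Q[:,2]>a)&(Q[:,2]<b)]
        if len(S): print(k,a,len(S),S.min(0).round(1),S.max(0).round(1))
P,Rt=tool(HUB+[0,0,.012],hubR(),TB); cmd(P,Rt)
E
```

```text
top 88 junction px [346.9 218.7] model [341.9 218.7] line dir -49.7 model -68.8
side 179 junction px [272.8 215.5] model [271.7 213.7] line dir -0.8 model -2.6
J-model in brush frame mm [-3.2 10.7  4. ] err 3.858921169783084 axis in brush frame deg [ 1.2 -6.1]
tip [ 0.4593 -0.2143  0.0993] [ 0.1145 -0.0223 -1.326 ] [ -40.2121  -34.5171  135.8198   15.3202   40.7034 -113.7715]
lean 0.030200685074605802
side6 2 25 [-6.8  4.9  2.1] [ 3.7 10.6 14.9]
side6 15 41 [-6.5  5.1 15.1] [ 4.3 11.2 32.4]
side6 36 50 [ -7.5 -10.7  36.2] [ 6.1 12.3 51.5]
side6 52 56 [-8.7  7.4 52. ] [ 5.5 12.  70. ]
top6 2 1 [ 4.3 -1.3  8.6] [ 4.3 -1.3  8.6]
top6 15 2 [ 4.8 -5.2 18.7] [ 4.8 -0.5 26. ]
top6 36 1 [ 6.3 -5.3 41.6] [ 6.3 -5.3 41.6]
turn [0.002 0.    0.003] shift [ 0.228 -0.018  0.261] dist mm 69.42503023636041 clock 8.95
```

View pics/m6.png

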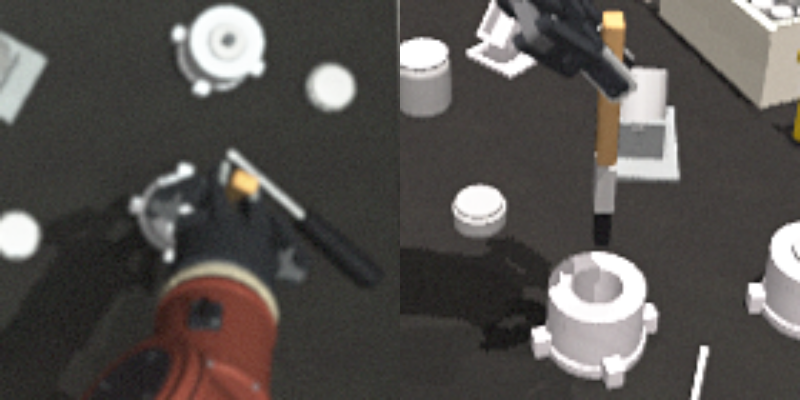

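The brush is upright above the bore: in the side crop the bristles are at (602,228) and the bore at (600,280), with a lateral error of about 4 mm that the next move corrects.

Request:
arm_command --commands '[[[0, 0, 0.003], [0.01, -0.018, 0.015], 1], [[0, 0, 0.003], [0.05, -0.018, 0.055], 1], [[0, 0, 0.003], [0.1, -0.018, 0.11], 1], [[0, 0, 0.003], [0.14, -0.018, 0.16], 1], [[0, 0, 0.003], [0.185, -0.018, 0.21], 1], [[0, 0, 0.003], [0.228, -0.018, 0.261], 1], [[0, 0, 0.003], [0.228, -0.018, 0.261], 1], [[0, 0, 0.003], [0.228, -0.018, 0.261], 1]]'

```text
clock: 9.75
eef_pos: [0.4661, -0.2231, 0.1656]
tool_rot: [[-0.693, 0.424, 0.583], [0.327, 0.906, -0.27], [-0.643, 0.003, -0.766]]
ft_force: [-1.0, 0.3, -0.7]
width: 0.0192
grip_force: 50.6
```

```bash
python3 - <<'E'
from plan import *
TB=TBload(); o=status.observe(); R,p=o["tool_rot"],o["eef_pos"];tip=p+R@TB[1]; print("tip",tip,o["ft_force"],o["clock"])
P,Rt=tool(HUB+[0,0,-.004],hubR(),TB); cmd(P,Rt)
E
```

```text
tip [ 0.4554 -0.2175  0.029 ] [-0.9803  0.2902 -0.67  ] 9.75
turn [ 0.001 -0.    -0.002] shift [0.045 0.007 0.06 ] dist mm 15.057507514651348 clock 9.75
```

Request:
arm_command --commands '[[[0, 0, 0], [0.012, 0, 0.014], 1], [[0, 0, 0], [0.022, 0, 0.026], 1], [[0, 0, 0], [0.032, 0, 0.038], 1], [[0, 0, 0], [0.04, 0, 0.048], 1], [[0, 0, 0], [0.048, 0, 0.057], 1], [[0, 0, 0], [0.048, 0, 0.057], 1], [[0, 0, 0], [0.048, 0, 0.057], 1], [[0, 0, 0], [0.048, 0, 0.057], 1]]'

```text
clock: 10.55
eef_pos: [0.4666, -0.2237, 0.152]
tool_rot: [[-0.692, 0.424, 0.584], [0.326, 0.906, -0.271], [-0.644, 0.003, -0.765]]
ft_force: [-0.5, 1.2, 1.2]
width: 0.0192
grip_force: 50.9
```

Request:
arm_command --commands '[[[0, 0, 0], [0, 0, 0], 1]]'

```text
clock: 10.65
eef_pos: [0.4665, -0.2237, 0.1519]
tool_rot: [[-0.692, 0.424, 0.584], [0.326, 0.906, -0.271], [-0.644, 0.003, -0.765]]
ft_force: [-2.0, 0.0, 1.8]
width: 0.0192
grip_force: 50.9
```

Request:
arm_command --commands '[[[0, 0, 0], [0, 0, 0], 1]]'

```text
clock: 10.75
eef_pos: [0.4665, -0.2237, 0.1518]
tool_rot: [[-0.692, 0.424, 0.584], [0.326, 0.906, -0.271], [-0.644, 0.003, -0.765]]
ft_force: [-1.0, -0.1, 2.3]
width: 0.0196
grip_force: 50.9
```

Request:
arm_command --commands '[[[0, 0, 0], [0.004, 0, 0.004], 1], [[0, 0, 0], [0.007, 0, 0.008], 1], [[0, 0, 0], [0.007, 0, 0.008], 1], [[0, 0, 0], [0.007, 0, 0.008], 1], [[0, 0, 0], [0.007, 0, 0.008], 1]]'

```text
clock: 11.25
eef_pos: [0.4664, -0.2236, 0.1496]
tool_rot: [[-0.692, 0.424, 0.584], [0.326, 0.906, -0.271], [-0.644, 0.003, -0.765]]
ft_force: [-0.5, 0.4, 3.1]
width: 0.0192
grip_force: 50.9
```

Request:
arm_command --commands '[[[0, 0, 0], [-0.02, 0, -0.024], 1], [[0, 0, 0], [-0.06, 0, -0.072], 1], [[0, 0, 0], [-0.12, 0, -0.14], 1], [[0, 0, 0], [-0.18, 0, -0.215], 1], [[0, 0, 0], [-0.24, 0, -0.287], 1], [[0, 0, 0], [-0.32, 0, -0.38], 1], [[0, 0, 0], [-0.4, 0, -0.475], 1], [[0, 0, 0], [-0.4, 0, -0.475], 1]]'

```text
clock: 12.05
eef_pos: [0.4672, -0.2249, 0.2781]
tool_rot: [[-0.689, 0.424, 0.587], [0.324, 0.906, -0.274], [-0.648, 0.001, -0.761]]
ft_force: [0.6, 0.2, -0.3]
width: 0.0192
grip_force: 50.6
```

```bash
python3 - <<'E'
from plan import *
from h import *
from station import cams
TB=TBload(); o=status.observe(); R,p=o["tool_rot"],o["eef_pos"];tip=p+R@TB[1]; print("tip",tip,o["joints"])
d=cams.get_image("side"); P=cloud(d).reshape(-1,3)
P=P[(np.hypot(P[:,0]-.4565,P[:,1]+.217)<.055)&(P[:,2]>.05)&(P[:,2]<.064)]; h=cv2.convexHull((P[:,:2]*1000).astype(np.float32)); print("hub now",len(P),cv2.minEnclosingCircle(h))
# goal: 60 mm off the channel along cx, plus 10 along cz
P,Rt=tool(BR0+.07*cx+.01*cz,Rch,TB); print(P); cmd(P,Rt)
E
```

```text
tip [ 0.4572 -0.2201  0.1414] [ -41.2642  -37.0362  132.8173   14.6146   45.9008 -112.6963]
hub now 602 ((456.7945861816406, -218.19781494140625), 37.75795364379883)
[0.5918 0.2105 0.1808]
turn [-0.182  0.421 -0.501] shift [0.578 2.234 0.135] dist mm 462.2439290390629 clock 12.1
```

```bash
python3 - <<'E'
from plan import *
P,Rt=tool(BR0+.07*cx+.01*cz,Rch,TBload()); cmd(P+[0,0,.09],Rt)
E
```

```text
turn [-0.182  0.421 -0.501] shift [ 0.288  2.234 -0.208] dist mm 452.50279131350686 clock 12.1
```

Request:
arm_command --commands '[[[-0.01, 0.03, -0.03], [0.02, 0.15, -0.015], 1], [[-0.02, 0.06, -0.07], [0.04, 0.32, -0.03], 1], [[-0.04, 0.1, -0.11], [0.065, 0.5, -0.045], 1], [[-0.05, 0.13, -0.15], [0.09, 0.7, -0.065], 1], [[-0.07, 0.17, -0.2], [0.115, 0.89, -0.083], 1], [[-0.07, 0.17, -0.2], [0.115, 0.89, -0.083], 1], [[-0.07, 0.17, -0.2], [0.115, 0.89, -0.083], 1]]'

```text
clock: 12.8
eef_pos: [0.5153, -0.0496, 0.2695]
tool_rot: [[-0.913, 0.111, 0.393], [0.074, 0.991, -0.109], [-0.402, -0.071, -0.913]]
ft_force: [0.5, -0.6, -0.8]
width: 0.0191
grip_force: 50.6
```

```bash
python3 - <<'E'
from plan import *
P,Rt=tool(BR0+.07*cx+.01*cz,Rch,TBload()); cmd(P+[0,0,.09],Rt)
E
```

```text
turn [-0.109  0.247 -0.302] shift [-0.256  1.332  0.002] dist mm 271.19026445435924 clock 12.8
```

Request:
arm_command --commands '[[[-0.02, 0.04, -0.05], [-0.04, 0.2, 0], 1], [[-0.035, 0.08, -0.1], [-0.08, 0.4, 0], 1], [[-0.05, 0.12, -0.14], [-0.11, 0.6, 0], 1], [[-0.06, 0.14, -0.17], [-0.15, 0.8, 0], 1], [[-0.07, 0.17, -0.2], [-0.18, 0.95, 0], 1], [[-0.07, 0.17, -0.2], [-0.18, 0.95, 0], 1], [[-0.07, 0.17, -0.2], [-0.18, 0.95, 0], 1]]'

```text
clock: 13.5
eef_pos: [0.5699, 0.1337, 0.2715]
tool_rot: [[-0.967, -0.215, 0.134], [-0.219, 0.975, -0.022], [-0.126, -0.05, -0.991]]
ft_force: [-1.0, -0.8, -0.0]
width: 0.0191
grip_force: 50.5
```

```bash
python3 - <<'E'
from plan import *
P,Rt=tool(BR0+.07*cx+.01*cz,Rch,TBload()); cmd(P+[0,0,.04],Rt)
E
```

```text
turn [-0.039  0.077 -0.104] shift [-0.158  0.364  0.257] dist mm 94.59674163474641 clock 13.5
```

Request:
arm_command --commands '[[[-0.02, 0.04, -0.05], [-0.08, 0.18, 0.06], 1], [[-0.039, 0.077, -0.104], [-0.158, 0.364, 0.13], 1], [[-0.039, 0.077, -0.104], [-0.158, 0.364, 0.257], 1], [[-0.039, 0.077, -0.104], [-0.158, 0.364, 0.257], 1], [[-0.039, 0.077, -0.104], [-0.158, 0.364, 0.257], 1], [[-0.039, 0.077, -0.104], [-0.158, 0.364, 0.257], 1]]'

```text
clock: 14.1
eef_pos: [0.5926, 0.2104, 0.2247]
tool_rot: [[-0.928, -0.373, 0.006], [-0.373, 0.928, 0.002], [-0.006, -0.0, -1.0]]
ft_force: [-0.8, -0.3, -1.5]
width: 0.0192
grip_force: 50.5
```

```bash
python3 - <<'E'
from plan import *
from h import *
from station import cams
TB=TBload();o=status.observe();R,p=o["tool_rot"],o["eef_pos"];Rb=R@TB[0];tip=p+R@TB[1]
d=cams.get_image("side");P=cloud(d).reshape(-1,3)
Q=((P-tip)@Rb)*1000;Q=Q[np.hypot(Q[:,0],Q[:,1])<25]
for a,b in((0,33),(36,70),(76,110)):
    S=Q[(Q[:,2]>a)&(Q[:,2]<b)]; print("brush",a,len(S),np.percentile(S,[3,97],axis=0).round(1).tolist())
print("zmin",np.percentile(Q[:,2],[0,1,2]))
# channel walls: top faces (x~18) in channel frame, before-grasp clouds and now
for n,PP in(("now",P),("start side",cloud(load("side0")).reshape(-1,3)),("start top",cloud(load("top0")).reshape(-1,3)),("lifted",cloud(load("side3")).reshape(-1,3))):
    S=(PP-CH)@Rch*1000; W=S[(S[:,0]>14)&(S[:,0]<21)&(abs(S[:,1])<28)&(S[:,2]>10)&(S[:,2]<105)]
    h,_=np.histogram(W[:,1],np.arange(-28,29,2)); print(n,len(W),h.tolist())
    F=S[(abs(S[:,0])<6)&(abs(S[:,1])<11)&(S[:,2]>10)&(S[:,2]<105)]; 
    E=S[(S[:,0]>-8)&(S[:,0]<25)&(abs(S[:,1])<30)&(S[:,2]>-10)&(S[:,2]<118)]; print("  floor x",len(F),np.median(F[:,0]) if len(F) else 0,"y range",np.percentile(E[:,1],[1,99]),"z range",np.percentile(E[:,2],[1,99]))
P,Rt=tool(BR0+.03*cx+.008*cz,Rch,TB); cmd(P,Rt)
E
```

```text
brush 0 74 [[-3.6, -7.8, 2.1], [7.8, 9.1, 31.7]]
brush 36 101 [[-7.2, -10.2, 36.7], [8.7, 11.2, 68.9]]
brush 76 90 [[-7.1, -8.3, 76.9], [8.0, 11.1, 109.0]]
zmin [-183.3683 -178.655  -175.8442]
now 117 [0, 0, 0, 3, 16, 16, 18, 6, 0, 0, 0, 0, 0, 0, 0, 0, 0, 0, 0, 0, 3, 10, 10, 17, 16, 2, 0, 0]
  floor x 88 0.21521918550438673 y range [-19.7225  21.7122] z range [ -7.3329 109.3882]
start side 183 [0, 0, 1, 7, 6, 19, 20, 7, 1, 1, 7, 6, 7, 8, 6, 6, 8, 5, 7, 3, 2, 10, 13, 23, 8, 2, 0, 0]
  floor x 0 0 y range [-20.4035  22.0381] z range [ -7.3216 115.129 ]
start top 162 [0, 0, 0, 6, 17, 17, 9, 0, 0, 6, 9, 6, 7, 6, 6, 7, 7, 7, 2, 0, 0, 16, 18, 15, 1, 0, 0, 0]
  floor x 25 -0.2760526743608152 y range [-20.7409  19.7477] z range [ -3.3325 114.7976]
lifted 119 [0, 0, 0, 4, 11, 15, 19, 8, 0, 0, 0, 0, 0, 0, 0, 0, 0, 0, 0, 1, 2, 9, 16, 19, 13, 2, 0, 0]
  floor x 87 0.3237598730240179 y range [-19.9924  22.2996] z range [ -7.358  109.1467]
turn [-0.     0.004 -0.001] shift [-0.139  0.002  0.358] dist mm 76.87082830261828 clock 14.15
```

Request:
arm_command --commands '[[[0, 0.004, 0], [-0.04, 0, 0.1], 1], [[0, 0.004, 0], [-0.08, 0, 0.2], 1], [[0, 0.004, 0], [-0.11, 0, 0.28], 1], [[0, 0.004, 0], [-0.139, 0.002, 0.358], 1], [[0, 0.004, 0], [-0.139, 0.002, 0.358], 1], [[0, 0.004, 0], [-0.139, 0.002, 0.358], 1]]'

```text
clock: 14.75
eef_pos: [0.618, 0.2227, 0.1512]
tool_rot: [[-0.927, -0.375, -0.003], [-0.375, 0.927, -0.001], [0.003, 0.0, -1.0]]
ft_force: [0.1, -0.4, -0.4]
width: 0.0194
grip_force: 50.5
```

```bash
python3 - <<'E'
from plan import *
TB=TBload();o=status.observe();R,p=o["tool_rot"],o["eef_pos"];print("tip in channel",Rch.T@(p+R@TB[1]-CH)*1000,o["ft_force"])
P,Rt=tool(BR0+.001*cx+.003*cz,Rch,TB); cmd(P,Rt)
E
```

```text
tip in channel [37.3734 -1.4129  5.96  ] [ 0.1095 -0.4082 -0.4252]
turn [ 0.    -0.002  0.   ] shift [-0.098 -0.007  0.1  ] dist mm 28.052373166849755 clock 14.75
```

Request:
arm_command --commands '[[[0, 0, 0], [-0.02, -0.007, 0.02], 1], [[0, 0, 0], [-0.04, -0.007, 0.04], 1], [[0, 0, 0], [-0.06, -0.007, 0.06], 1], [[0, 0, 0], [-0.08, -0.007, 0.08], 1], [[0, 0, 0], [-0.09, -0.007, 0.092], 1], [[0, 0, 0], [-0.098, -0.007, 0.1], 1], [[0, 0, 0], [-0.098, -0.007, 0.1], 1], [[0, 0, 0], [-0.098, -0.007, 0.1], 1]]'

```text
clock: 15.55
eef_pos: [0.6368, 0.2288, 0.1311]
tool_rot: [[-0.927, -0.375, -0.003], [-0.375, 0.927, -0.001], [0.003, 0.0, -1.0]]
ft_force: [0.6, -0.4, -1.0]
width: 0.0194
grip_force: 50.5
```

```bash
python3 - <<'E'
from plan import *
from h import *
from station import cams
TB=TBload();o=status.observe();R,p=o["tool_rot"],o["eef_pos"];print("tip in channel",Rch.T@(p+R@TB[1]-CH)*1000,o["ft_force"],o["grip_force"])
d=cams.get_image("side");P=cloud(d).reshape(-1,3);S=(P-CH)@Rch*1000
for a,b in((40,72),(76,125)):
    Q=S[(abs(S[:,1])<13)&(S[:,0]>8)&(S[:,0]<25)&(S[:,2]>a)&(S[:,2]<b)]; print(a,len(Q),np.percentile(Q,[3,50,97],axis=0).round(1).tolist())
E
```

```text
tip in channel [ 9.3245 -0.0557  3.2207] [ 0.5793 -0.3817 -1.0197] 50.54102182388306
40 61 [[11.5, -10.6, 40.5], [14.8, 1.3, 55.2], [17.7, 11.0, 70.0]]
76 84 [[9.6, -7.7, 77.0], [14.2, 1.8, 100.4], [17.7, 9.6, 122.9]]
```

Request:
arm_command --commands '[[[0, 0, 0], [-0.004, 0, 0.003], 1], [[0, 0, 0], [-0.007, 0, 0.006], 1], [[0, 0, 0], [-0.007, 0, 0.006], 1], [[0, 0, 0], [-0.007, 0, 0.006], 1]]'

```text
clock: 16.0
eef_pos: [0.6379, 0.2292, 0.1307]
tool_rot: [[-0.927, -0.375, -0.003], [-0.375, 0.927, -0.001], [0.003, 0.0, -1.0]]
ft_force: [-3.7, -2.0, 6.6]
width: 0.0192
grip_force: 51.3
```

Request:
arm_command --commands '[[[0, 0, 0], [0, 0, 0], 0.4], [[0, 0, 0], [0, 0, 0], 0.2], [[0, 0, 0], [0, 0, 0], 0], [[0, 0, 0], [0, 0, 0], -0.3], [[0, 0, 0], [0, 0, 0], -0.6], [[0, 0, 0], [0, 0, 0], -1], [[0, 0, 0], [0, 0, 0], -1], [[0, 0, 0], [0, 0, 0], -1], [[0, 0, 0], [0, 0, 0], -1], [[0, 0, 0], [0, 0, 0], -1]]'

```text
clock: 17.0
eef_pos: [0.6381, 0.2293, 0.1299]
tool_rot: [[-0.927, -0.375, -0.003], [-0.375, 0.927, -0.001], [0.003, 0.0, -1.0]]
ft_force: [-0.3, 0.0, 0.2]
width: 0.0855
grip_force: 0.0
```

Request:
arm_command --commands '[[[0, 0, 0], [0, 0, -0.05], -1], [[0, 0, 0], [0, 0, -0.12], -1], [[0, 0, 0], [0, 0, -0.25], -1], [[0, 0, 0], [0, 0, -0.4], -1], [[0, 0, 0], [0, 0, -0.6], -1], [[0, 0, 0], [0, 0, -0.8], -1], [[0, 0, 0], [0, 0, -0.95], -1], [[0, 0, 0], [0, 0, -0.95], -1], [[0, 0, 0], [0, 0, -0.95], -1]]'

```text
clock: 17.9
eef_pos: [0.6392, 0.2296, 0.3226]
tool_rot: [[-0.927, -0.375, 0.001], [-0.375, 0.927, 0.0], [-0.001, -0.0, -1.0]]
ft_force: [-0.3, 0.4, -0.4]
width: 0.0854
grip_force: 0.0
```

```bash
python3 - <<'E'
from plan import *
from h import *
from station import cams
o=status.observe();print(o["eef_pos"],o["ft_force"],o["clock"],o["width"])
for n in("side","top"):
    d=cams.get_image(n);P=cloud(d);hsv=cv2.cvtColor(d["pixels"],cv2.COLOR_RGB2HSV);m=cv2.inRange(hsv,(8,80,50),(25,255,255))>0
    for tag,PP,mm in(("now",P,m),):
        S=(PP-CH)@Rch*1000; k=mm&(abs(S[...,1])<25)&(S[...,0]>-10)&(S[...,0]<35)&(S[...,2]>50)&(S[...,2]<210); Q=S[k]; print(n,tag,len(Q),np.percentile(Q,[2,50,98],axis=0).round(1).tolist())
    d0=load(n+"0");P0=cloud(d0);m0=cv2.inRange(cv2.cvtColor(d0["pixels"],cv2.COLOR_RGB2HSV),(8,80,50),(25,255,255))>0
    S=(P0-CH)@Rch*1000;k0=m0&(abs(S[...,1])<25)&(S[...,0]>-10)&(S[...,0]<35)&(S[...,2]>50)&(S[...,2]<210);print("  start",k0.sum(),np.percentile(S[k0],[2,50,98],axis=0).round(1).tolist(),"IoU",(k&k0).sum()/(k|k0).sum())
E
```

```text
[0.6392 0.2296 0.3226] [-0.3414  0.3657 -0.4258] 17.9 0.08536972558183976
side now 206 [[2.3, -7.2, 76.9], [12.8, 4.0, 133.2], [17.0, 10.8, 182.4]]
  start 218 [[2.4, -8.5, 76.8], [13.1, 4.0, 136.0], [16.8, 10.1, 184.2]] IoU 0.9272727272727272
top now 260 [[5.1, -10.4, 81.5], [13.0, -0.6, 142.6], [16.5, 8.5, 186.0]]
  start 256 [[5.2, -10.8, 81.2], [13.4, -0.8, 141.1], [16.4, 7.9, 185.9]] IoU 0.9325842696629213
```

The brush lies as it did at the start and the gripper is clear, so I'm handing in.

```bash
python3 -c "
from station import ctrl
print(ctrl.job_done())"
```

```text
the job is handed in; nothing more can be done
None
```

I dipped the brush in the pot, touched it upright to the open hub's bore floor at about 3–4 N, and laid it back in the stand's channel as it lay; the job was handed in at about 18 s, and no verdict came back.

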